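# Stack, torque and fit out a valve manifold

## Task

Build up the valve manifold: stand every loose valve slice in the stand's channel, tube ports towards the clamp bar, and nudge them up into one straight, closed-up row against the head block, without gaps. Then turn the torque wrench clockwise until the clamp is fully home and the wrench clicks (its handle gives), stop pulling at the click and let it spring back; only then plug the control module fully home in the head block's socket. Leave the other things on the benches where they are.

Things in the scene. Friction and masses are not known exactly. Their poses are not given: they have to be found in the camera images.
- manifold: fixed assembly stand. Origin under its 12 mm steel base plate (x -111..125, y -110..56 mm), y = 0 on the middle line of the slice row; +x along the row, away from the robot, +y to the left, z up. Fence left of the row: inner face y = 39, top z = 32 mm. Fixed aluminium head block at the far end: x 70..120, y -39..39, top z = 48 mm. The near end of the row is open.
- row_end (a point): middle of the foot of the head block's near face, where the row begins: manifold x = 70, y = 0, z = 12 mm (top of the base plate). The first slice goes against this face, the next against that slice and so on towards the robot: slice middles at manifold x = 53, 19, -15, -49, y = 0, z = 41 mm
- clamp_face (a point): middle of the clamp bar's face, the dark bar right of the row (168 mm long, 16 mm high, manifold x -101..67). The face stands at manifold y = -49.5 mm when the spindle reads 0 and goes to -38.8 mm fully closed, pressing the slices against the fence
- socket (a point): centre of the mouth of the rectangular socket hole in the top of the head block: manifold x = 95, y = 0, z = 48 mm; hole 36.4 (x) x 48.4 (y) mm, 18 mm deep, mouth chamfered 1.5 mm; axes as the manifold's
- module_center (a point): loose control module: light grey body 42 (its x) x 56 (its y) x 36 mm over a black plug foot 34 x 46 mm, 14 mm high; 50 mm tall, stands on the foot. Point: on its middle axis, 25 mm above the foot's underside. Plugged in, its shoulder rests on the head block and the point is 11 mm above the socket mouth; fits either way round. Grip across the 56 mm. 0.14 kg
- press_top (a point): fixed bystander: top of the grey pressing fixture left of the stand, 275 mm above the bench; its frame is 170 mm wide, its uprights reach 50 mm nearer the robot than this point and its flat foot plate 130 mm. Pass in front of it or above it
- spindle_axis (a point): vertical axis of the clamp spindle's hex, on which the wrench head sits; manifold x = 10, y = -86, z = 48 mm
- wrench_grip (a point): middle of the black rubber grip of the click-type torque wrench, on its axis: 145 mm from the spindle axis, 48 mm above the bench. The grip is a level cylinder 26 mm thick, 88 mm long. x points along the handle away from the spindle, z up. Clear space round and below it
- spindle (a joint): angle of the clamp spindle, rad: 0 open, grows clockwise seen from above (tightening), stops hard at 0.785 with the clamp closed. Turned by the wrench it takes about 0.7 N m and stays where it is left (closed on slices it may settle back to about 0.76); the handle turned back opens the clamp again
- wrench (a joint): breakaway joint of the wrench, rad: 0 with the handle straight on its head. Pivot 35 mm from the spindle axis; it gives (clicks) at about 1.2 N m there, some 11 N at the middle of the grip, and springs back to 0 when let go. Clicked from 0.08 on; beyond 0.26 it is overpulled. Ends at 0.32
- slice1_center (a point): valve slice 1 (two to four alike are present): a block 34 (its x) x 78 (its y) x 58 mm, standing; lower 34 mm bare aluminium, straight-sided (grip there across the 34 mm), above it a dark grey valve body 29 mm wide, black coil on top at the +y end. Point: 29 mm above the middle of its underside. z up. About 0.25 kg.
- slice1_ports (a point): middle of the end face of slice 1 with its two round black tube ports: 39 mm from the middle along the slice's -y, 25 mm above its underside
- slice2_center (a point): valve slice 2 (two to four alike are present): a block 34 (its x) x 78 (its y) x 58 mm, standing; lower 34 mm bare aluminium, straight-sided (grip there across the 34 mm), above it a dark grey valve body 29 mm wide, black coil on top at the +y end. Point: 29 mm above the middle of its underside. z up. About 0.25 kg.
- slice2_ports (a point): middle of the end face of slice 2 with its two round black tube ports: 39 mm from the middle along the slice's -y, 25 mm above its underside
- slice3_center (a point): valve slice 3 (two to four alike are present): a block 34 (its x) x 78 (its y) x 58 mm, standing; lower 34 mm bare aluminium, straight-sided (grip there across the 34 mm), above it a dark grey valve body 29 mm wide, black coil on top at the +y end. Point: 29 mm above the middle of its underside. z up. About 0.25 kg.
- slice3_ports (a point): middle of the end face of slice 3 with its two round black tube ports: 39 mm from the middle along the slice's -y, 25 mm above its underside
- slice4_center (a point): valve slice 4 (two to four alike are present): a block 34 (its x) x 78 (its y) x 58 mm, standing; lower 34 mm bare aluminium, straight-sided (grip there across the 34 mm), above it a dark grey valve body 29 mm wide, black coil on top at the +y end. Point: 29 mm above the middle of its underside. z up. About 0.25 kg.
- slice4_ports (a point): middle of the end face of slice 4 with its two round black tube ports: 39 mm from the middle along the slice's -y, 25 mm above its underside
- tape_roll: bystander: roll of masking tape, 73 mm across, 19 mm high; origin under its middle
- punch_2: bystander: brass press punch standing on its shoulder, 29 mm across, 45 mm tall; origin under its middle
- dial_gauge: bystander: dial gauge lying on its back, 116 x 59 x 26 mm; origin under its middle
Things that resemble listed ones, but are neither listed nor needed, are in the scene too. Leave any green look-alike of the part that bears slice3_center alone.

How it is judged:
By the outcome, as a careful person would: the job done as asked, in the order asked, and still so for the second after the job is handed in, with the robot touching nothing.
Of slice1, slice2, slice3, slice4 only 2 to 4 are there at a start; the rules pass over those that are not, and their reading is None.
At some moment in a run one of slice1, slice2, slice3, slice4, module may be knocked a few centimetres aside while the robot is not near it.
It also fails if it takes over 210 s, if anything falls off the work surface, if the arm or the gripper's body presses on something with over 40 N, if the wrist force passes 120 N, or if a joint passes its speed limit or range.

## Robot

A 7-joint arm with a two-finger parallel gripper is mounted at the origin on a cart in front of the work surface, level with it; the furniture and walls round the work are solid. World frame = base frame: x ahead of the robot, y to its left, z up, the work surface at z = 0. Lengths are in m, angles in rad, forces in N, time in s.
With the tool pointing down it reaches from about 0.35 to 0.9 m from the base axis. Payload 8.1 kg.
Tool frame: the origin (TCP) lies between the finger pads; the fingertips stand 17 mm ahead of it and the grasp point (between the pads) lies 2 mm behind it (tips_ahead is the distance from the TCP to the fingertips, in m); z points along the fingers, y is the line along which they close (so a half turn about z gives the same grasp; the last joint's range is limited). The gripper opens to 92 mm and grips with 3 to 60 N. Pads are 19 mm wide; open, the fingers measure 130 mm over their backs; the gripper's body (75 mm by 190 mm) begins 47 mm behind the grasp point.
Start: joints at [1.09, 0.434, 0.025, 1.573, -0.012, 1.134, -0.075], TCP at [0.231, -0.581, 0.244] pointing down, gripper open.
Joint ranges: [-2.62, 2.62], [-0.44, 2.09], [-1.27, 1.32], [0.08, 2.57], [-1.32, 4.46], [0.12, 2], [-2.74, 2.74]. Speed limits (rad/s): [2.22, 2.22, 3.01, 3.01, 3.14, 3.14, 3.14].

## Interface

Orientations are given as a unit quaternion [w, x, y, z].
In Python, from workcell import * gives the robot as it stands.
- The arm moves only by the tool servo_tool, never from a script. Its argument "deltas" is a list of rows, each a list of 3 entries, a list of its own where there are three numbers: the shift along the world's x, y, z normalised to -1 to 1, where 1 is 0.5 m, then the turn, a rotation vector about the world's x, y, z normalised to -1 to 1, where 1 is 90 degrees, then the opening, from 0 (shut) to 1 (fully open). A call has 1 to 20 rows; each row shifts and turns the commanded pose from where the row before left it; what a row does not reach is not made up. A row lasts 1/8 s, in which the tool goes at most 62.5 mm and 10.7 degrees, less where a joint would pass 70% of its speed; a pose out of reach is approached as far as the arm can. A call with a number of a shift or a turn outside -1 to 1 is refused whole. A call with a gripper value outside its range is refused whole. The fingers move at their own pace and stop on an object; the grip force is fixed at half the most. Time passes only in rows, so rows that do not move let the fingers close. It gives the time, the measured TCP pose, the force, the opening and the grip force at its end, in the units of the state.
- observe(): the state, without advancing time (a new reading comes with each control period).
- camera(name): name is "scene" or "side" or "wrist"; returns (picture, depth): 480x640x3 uint8, blue, green, red; 480x640 float32, m along the optical axis (not along the pixel's ray), 0 where there is no reading.
- camera_info(name): a dict with "mtx" (3x3 intrinsics, pixels), "rvec" (rotation vector, rad) and "tvec" (3), from world to camera coordinates, as OpenCV has them; the wrist camera has in their place "tool_from_camera" (4x4, takes a point from camera to tool coordinates, whose origin is the TCP and whose axes are the flange's). Camera axes: x right, y down, z forward; pixel columns grow to the right and rows downward; lengths in m; the calibration is good to about 2 mm. A picture is of the moment at which its call begins: read the wrist's pose just before it. camera_info takes no time and is no camera call.
- hand_in(): hands the job in; it is judged then, once.
The state is a dict: "time_s": time; "q": joint angles; "joint_velocities": joint speeds; "joint_efforts": joint torques, N m; "ee_pos": TCP position; "eef_rot": TCP orientation; "force": force on the tool from outside, world axes, zero at the start; "wrist_torque": the same for the moment, N m; "grip_width": finger opening in m; "gripper_force": force on a finger pad.
Only numpy, scipy, OpenCV 4.12 (cv2) and the standard library are available. Lean on these libraries where they do the work, as an engineer would, in place of code of your own. Each camera call takes 0.05 s, during which the arm holds its last target. There are 200 camera calls.

## Working session

There is one attempt and no reset: what is moved stays moved. The work goes in short steps, Python scripts to look and compute and a tool call to move; the robot and the scene stay as the last step left them, time stands still between calls to the robot, and variables do not carry over. Pictures are saved under pics/ and viewed, at most 14 in all, crops included, and the job is handed in when it is done.

Besides the shell and the picture viewer there is one more tool, called after "Request:" as name(argument=value, ...) on one line, values as JSON. servo_tool: Moves the arm, as the interface text tells. Its arguments: {"type":"object","properties":{"deltas":{"type":"array","items":{"type":"array"}}},"required":["deltas"]}

```bash
mkdir -p pics; cat > h.py <<'E'
from workcell import *
import numpy as np, cv2
from scipy.spatial.transform import Rotation as R
def snap(n,f=None):
    im,d=camera(n)
    if f: cv2.imwrite('pics/'+f,im)
    np.savez('last_%s.npz'%n,im=im,d=d)
    return im,d
def pose(n,s=None):
    c=camera_info(n)
    if 'rvec' in c:
        r=cv2.Rodrigues(np.array(c['rvec'],float))[0];t=np.array(c['tvec'],float).ravel()
        return np.array(c['mtx']),r.T,-r.T@t
    s=s or observe();q=s['eef_rot'];T=np.eye(4);T[:3,:3]=R.from_quat([q[1],q[2],q[3],q[0]]).as_matrix();T[:3,3]=s['ee_pos']
    T=T@np.array(c['tool_from_camera']);return np.array(c['mtx']),T[:3,:3],T[:3,3]
def onplane(n,uv,z,P=None):
    K,r,o=P or pose(n);uv=np.atleast_2d(uv).astype(float)
    d=(r@np.linalg.inv(K)@np.c_[uv,np.ones(len(uv))].T).T
    return o+d*((z-o[2])/d[:,2])[:,None]
def cloud(n,d,P=None):
    K,r,o=P or pose(n);v,u=np.mgrid[:480,:640]
    c=np.stack([(u-K[0,2])/K[0,0]*d,(v-K[1,2])/K[1,1]*d,d],-1)
    p=c@r.T+o;p[d==0]=np.nan;return p
E
python3 - <<'E'
from h import *
s=observe();print(s)
for n in('scene','side','wrist'):
    snap(n,n+'0.png')
    K,r,o=pose(n);print(n,K[0,0],o,r[:,2])
E
```

```text
{'time_s': 0.0, 'q': array([ 1.09041401,  0.4351957 ,  0.0249794 ,  1.57410956, -0.01159353,
        1.13397413, -0.07507614]), 'joint_velocities': array([-0.0003572 , -0.00131158,  0.00135877, -0.00029435,  0.00041776,
       -0.0004551 , -0.00093533]), 'joint_efforts': array([-4.56086937e-04, -6.67852306e+01,  9.85517576e-01, -3.14450240e+01,
       -6.02394319e-02,  4.28712065e-02,  1.21629478e-04]), 'ee_pos': array([ 0.2303029 , -0.58050139,  0.24295715]), 'eef_rot': array([-7.39762480e-04,  9.82217371e-01,  1.87745686e-01, -2.16918685e-04]), 'force': array([ 0.11363208, -0.28591091,  0.38161058]), 'wrist_torque': array([-0.03009131, -0.05471615,  0.05779335]), 'gripper_force': 0.0, 'grip_width': 0.09204620126328517}
scene 624.2821493481242 [-0.47852476  1.05629181  1.03087446] [ 0.57613532 -0.65525561 -0.48857771]
side 516.6238332637246 [ 0.78115279 -0.91642507  1.318715  ] [-0.17050844  0.58025039 -0.79638957]
wrist 413.46423907555896 [ 0.29619921 -0.55489271  0.38377811] [-0.24443004 -0.09541547 -0.96496106]
```

View pics/scene0.png

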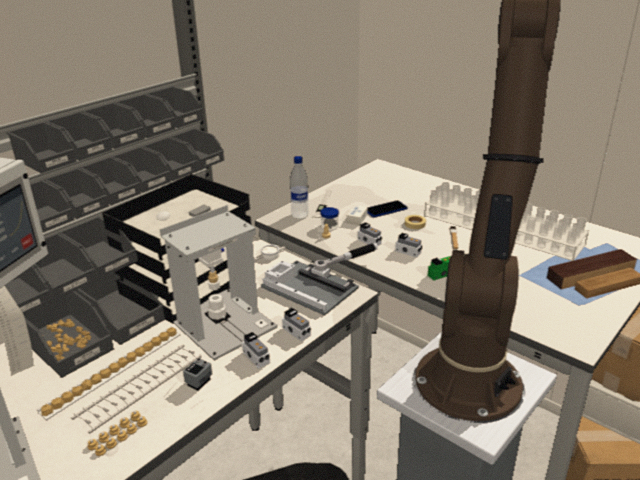

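View pics/side0.png

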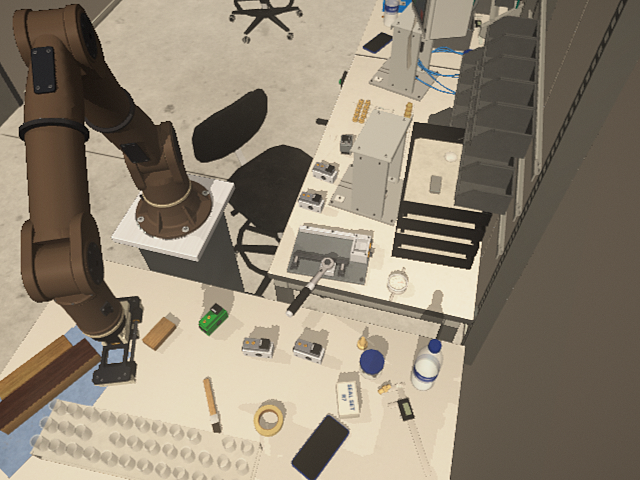

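Candidates in side view: slices at (325,172), (312,200), (257,345), (308,348). The green look-alike at (213,318) is excluded. Module at (347,142), stand at (330,255), wrench grip at (305,295).

```bash
python3 - <<'E'
from h import *
z=np.load('last_side.npz');im,d=z['im'],z['d'];p=cloud('side',d)
for uv in[(325,172),(312,200),(257,345),(308,348),(347,142),(330,255),(360,247),(305,295),(380,150),(213,318),(268,420),(372,362),(326,265)]:
    print(uv,p[uv[1],uv[0]].round(3))
a=cv2.resize(im[120:320,270:400],None,fx=4,fy=4,interpolation=cv2.INTER_CUBIC)[:, :]
b=cv2.resize(im[320:370,230:340],None,fx=2.5,fy=2.5,interpolation=cv2.INTER_CUBIC)
a=cv2.resize(im[125:320,270:400],(390,585),interpolation=cv2.INTER_CUBIC)
o=np.zeros((600,680,3),np.uint8);o[:585,:390]=a;o[:125,400:675]=b;cv2.imwrite('pics/crop1.png',o)
E
```

```text
(325, 172) [0.453 0.251 0.043]
(312, 200) [0.446 0.116 0.048]
(257, 345) [ 0.446 -0.407  0.053]
(308, 348) [ 0.579 -0.382  0.057]
(347, 142) [0.491 0.405 0.049]
(330, 255) [ 0.552 -0.056  0.015]
(360, 247) [ 0.635 -0.011  0.027]
(305, 295) [ 0.527 -0.233  0.059]
(380, 150) [0.643 0.155 0.281]
(213, 318) [ 0.301 -0.362  0.048]
(268, 420) [ 0.528 -0.57   0.005]
(372, 362) [ 0.748 -0.378  0.062]
(326, 265) [ 0.557 -0.121  0.058]
```

View pics/crop1.png

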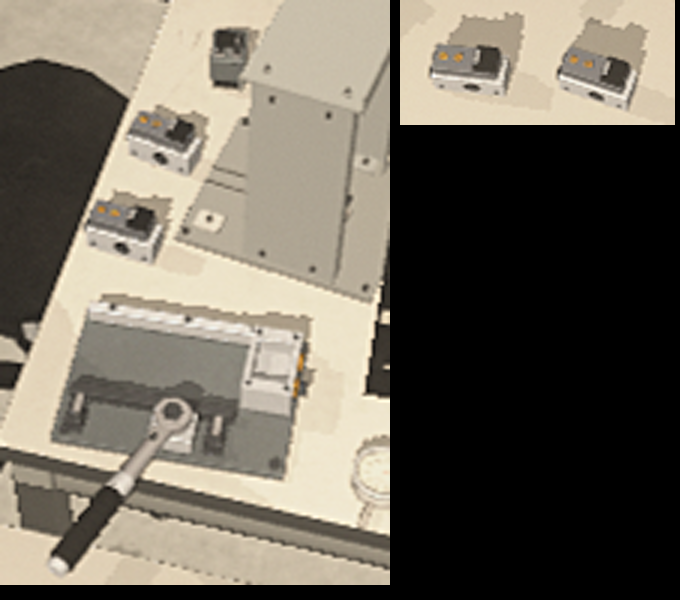

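The crop shows four slices with grey bodies and orange dots; the black coil sits on the right (world +x) end, so the ports face the robot. It also shows the stand with its fence, the head block socket (crop 275,360) and the wrench (head 172,412; grip 85,525). Next I take coarse poses from the depth.

```bash
cat >> h.py <<'E'
def rect(p,c,rad,z0,z1):
    m=(np.hypot(p[...,0]-c[0],p[...,1]-c[1])<rad)&(p[...,2]>z0)&(p[...,2]<z1)
    q=p[m];(x,y),(w,h),a=cv2.minAreaRect((q[:,:2]*1000).astype(np.float32))
    if w<h: w,h,a=h,w,a+90
    return (round(x,1),round(y,1)),(round(w,1),round(h,1)),round((a+90)%180-90,1),len(q),q[:,2].mean().round(4)
E
python3 - <<'E'
from h import *
P={n:cloud(n,np.load('last_%s.npz'%n)['d']) for n in('side','scene')}
for n,p in P.items():
    print(n)
    for c in[(.453,.251),(.446,.116),(.446,-.407),(.579,-.382)]: print(rect(p,c,.06,.038,.07))
    print('mod',rect(p,(.49,.405),.06,.042,.07))
    print('head',rect(p,(.64,-.02),.08,.04,.053), 'fence',rect(p,(.54,0.0),.12,.028,.036))
    print('wr',rect(p,(.52,-.24),.06,.052,.07))
E
```

```text
side
((448.8, 261.8), (80.2, 38.7), -13.1, 193, np.float64(0.052))
((442.0, 122.5), (76.3, 36.4), -5.4, 214, np.float64(0.0522))
((445.3, -403.5), (76.9, 32.4), 9.0, 344, np.float64(0.0521))
((578.7, -377.9), (74.2, 33.7), -3.1, 341, np.float64(0.0522))
mod ((487.4, 411.0), (65.8, 41.7), -80.3, 147, np.float64(0.0522))
head ((634.0, -15.9), (103.5, 71.3), -69.7, 231, np.float64(0.0479)) fence ((545.4, -37.6), (218.8, 135.0), 0.3, 424, np.float64(0.0319))
wr ((517.9, -239.6), (119.1, 26.7), 72.5, 314, np.float64(0.0593))
scene
((439.7, 261.0), (78.7, 33.6), -11.2, 335, np.float64(0.0508))
((430.6, 124.0), (75.7, 33.8), -4.5, 301, np.float64(0.0508))
((435.7, -404.4), (74.4, 41.1), 8.1, 204, np.float64(0.0495))
((569.1, -377.3), (77.1, 43.0), 1.2, 186, np.float64(0.0498))
mod ((481.4, 410.1), (61.5, 45.6), -80.3, 350, np.float64(0.0501))
head ((632.3, -20.8), (86.7, 57.1), -86.8, 241, np.float64(0.0465)) fence ((545.7, -44.7), (227.1, 145.6), 4.5, 495, np.float64(0.0316))
wr ((508.0, -235.9), (116.5, 32.4), 72.4, 176, np.float64(0.0583))
```

Request:
servo_tool(deltas=[[[0.08,0.0543,0],[0,0,-0.02],1],[[0.08,0.0543,0],[0,0,-0.02],1],[[0.08,0.0543,0],[0,0,-0.02],1],[[0.08,0.0543,0],[0,0,-0.02],1],[[0.08,0.0543,0],[0,0,-0.02],1],[[0.08,0.0543,0],[0,0,-0.02],1],[[0.08,0.0543,0],[0,0,-0.02],1],[[0,0,0],[0,0,0],1],[[0,0,0],[0,0,0],1]])

```text
time_s: 1.27
ee_pos: [0.51, -0.3912, 0.2433]
eef_rot: [0.0, 0.997, 0.079, -0.001]
force: [-0.2, -0.2, -0.1]
grip_width: 0.0919
gripper_force: 0.0
```

```bash
cat >> h.py <<'E'
def st():
    s=observe();q=s['eef_rot'];m=R.from_quat([q[1],q[2],q[3],q[0]]).as_matrix()
    print('t',round(s['time_s'],2),'tcp',np.round(s['ee_pos']*1000,1),'yaw(y)',round(np.degrees(np.arctan2(m[1,1],m[0,1])),1),'z',m[:,2].round(3),'F',s['force'].round(1),'w',round(s['grip_width']*1000,1),'q7',round(s['q'][6],2))
    return s
E
python3 - <<'E'
from h import *
s=st();P=pose('wrist',s);im,d=snap('wrist','w1.png');p=cloud('wrist',d,P)
for c in[(.443,-.404),(.575,-.378)]: print(rect(p,c,.06,.038,.07),rect(p,c,.06,.05,.07),rect(p,c,.06,.005,.03))
E
```

```text
t 1.27 tcp [ 510.  -391.2  243.3] yaw(y) -80.9 z [-0.001 -0.    -1.   ] F [-0.2 -0.2 -0.1] w 91.9 q7 -0.84
((446.2, -402.9), (59.0, 28.6), 8.7, 2204, np.float64(0.0528)) ((446.1, -402.7), (57.7, 27.6), 8.5, 1343, np.float64(0.0556)) ((480.5, -397.6), (33.6, 1.7), -81.7, 265, np.float64(0.0182))
((574.8, -377.2), (70.0, 29.0), -4.2, 3368, np.float64(0.0526)) ((574.9, -377.1), (68.3, 28.2), -4.2, 1878, np.float64(0.0553)) ((536.0, -374.1), (29.2, 3.2), 85.9, 44, np.float64(0.0286))
```

View pics/w1.png

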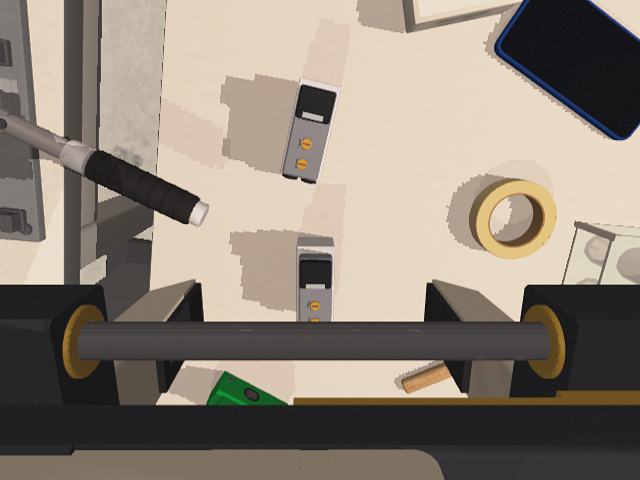

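Request:
servo_tool(deltas=[[[-0.068,-0.0122,-0.1],[0,0,-0.0055],0.75],[[-0.068,-0.0122,-0.1],[0,0,0],0.75],[[0,0,-0.1],[0,0,0],0.75],[[0,0,-0.07],[0,0,0],0.75],[[0,0,-0.072],[0,0,0],0.75],[[0,0,0],[0,0,0],0.6],[[0,0,0],[0,0,0],0],[[0,0,0],[0,0,0],0],[[0,0,0],[0,0,0],0],[[0,0,0],[0,0,0],0],[[0,0,0],[0,0,0],0],[[0,0,0],[0,0,0],0]])

```text
time_s: 2.82
ee_pos: [0.443, -0.4035, 0.024]
eef_rot: [0.001, 0.997, 0.075, 0.001]
force: [-0.9, 1.7, 7.4]
grip_width: 0.0336
gripper_force: 30.0
```

Request:
servo_tool(deltas=[[[0,0,0.1],[0,0,0],0],[[0,0,0.12],[0,0,0],0],[[0.012,0.06,0.06],[0,0,0.1],0],[[0.012,0.06,0.06],[0,0,0.1],0],[[0.012,0.06,0.06],[0,0,0.1],0],[[0.012,0.06,0.06],[0,0,0.1],0],[[0.012,0.06,0.02],[0,0,0.1],0],[[0.012,0.06,0],[0,0,0.1],0],[[0.012,0.06,0],[0,0,0.1],0],[[0.012,0.06,0],[0,0,0.1],0],[[0.012,0.06,0],[0,0,0.1],0],[[0.012,0.06,0],[0,0,0.1],0],[[0,0,0],[0,0,0],0],[[0,0,0],[0,0,0],0]])

```text
time_s: 4.58
ee_pos: [0.5021, -0.1037, 0.2627]
eef_rot: [0.0, 0.653, 0.757, -0.0]
force: [-1.2, -0.4, -3.2]
grip_width: 0.0336
gripper_force: 30.0
```

```bash
python3 - <<'E'
from h import *
s=st();P=pose('wrist',s);im,d=snap('wrist','w2.png');p=cloud('wrist',d,P)
np.savez('w2.npz',p=p)
print('head',rect(p,(.634,-.018),.07,.043,.053),'plate',rect(p,(.55,-.05),.2,.008,.016),'fence',rect(p,(.545,0.01),.13,.029,.0345))
E
```

```text
t 4.58 tcp [ 502.1 -103.7  262.7] yaw(y) 8.5 z [-0.    -0.001 -1.   ] F [-1.2 -0.4 -3.2] w 33.6 q7 0.11
head ((634.9, -19.6), (78.2, 51.2), -86.3, 3475, np.float64(0.0472)) plate ((587.0, -49.5), (313.5, 167.3), 4.0, 27709, np.float64(0.0116)) fence ((553.1, -42.1), (234.4, 136.4), 3.7, 6049, np.float64(0.0311))
```

View pics/w2.png

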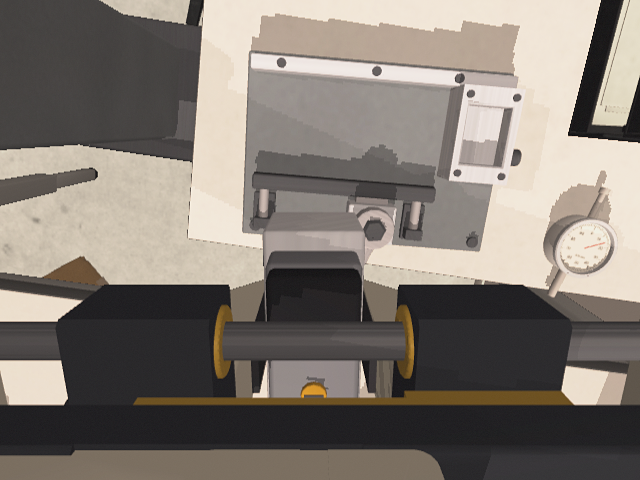

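```bash
python3 - <<'E'
from h import *
p=np.load('w2.npz')['p'].reshape(-1,3);p=p[~np.isnan(p[:,0])]
for yaw in(3.5,3.7,3.9,4.1):
    r=np.radians(yaw);ux=np.array([np.cos(r),np.sin(r)]);uy=np.array([-ux[1],ux[0]])
    O=np.array([.6349,-.0196])-.095*ux
    a=(p[:,:2]-O)@ux*1000;b=(p[:,:2]-O)@uy*1000;z=p[:,2]*1000
    f=(z>29)&(z<35)&(b>30)&(b<62)&(a>-120)&(a<66)
    # fence inner edge per x bin
    e=[np.percentile(b[f&(a>x)&(a<x+20)],2).round(1) for x in range(-105,60,20)]
    h=(z>44)&(z<52)&(a>60)&(a<130)&(abs(b)<50)
    c=(z>15)&(z<45)&(b<-40)&(b>-70)&(a>-95)&(a<60)
    print(yaw,O.round(4),e,'fx',a[f].min().round(1),'head',np.percentile(a[h],[1,99]).round(1),np.percentile(b[h],[1,99]).round(1),'clamp',[np.percentile(b[c&(a>x)&(a<x+20)],98).round(1) for x in range(-95,60,30)])
E
```

```text
3.5 [ 0.5401 -0.0254] [np.float64(38.5), np.float64(38.4), np.float64(38.6), np.float64(38.7), np.float64(38.7), np.float64(38.8), np.float64(38.8), np.float64(38.9), np.float64(39.1)] fx -105.4 head [ 69.9 119.9] [-38.5  38.5] clamp [np.float64(-49.0), np.float64(-48.9), np.float64(-48.8), np.float64(-48.8), np.float64(-48.6), np.float64(-48.6)]
3.7 [ 0.5401 -0.0257] [np.float64(39.1), np.float64(39.0), np.float64(39.1), np.float64(39.2), np.float64(39.1), np.float64(39.1), np.float64(39.0), np.float64(39.1), np.float64(39.2)] fx -105.3 head [ 69.9 119.8] [-38.5  38.5] clamp [np.float64(-48.4), np.float64(-48.4), np.float64(-48.4), np.float64(-48.4), np.float64(-48.4), np.float64(-48.5)]
3.9 [ 0.5401 -0.0261] [np.float64(39.8), np.float64(39.6), np.float64(39.6), np.float64(39.6), np.float64(39.5), np.float64(39.4), np.float64(39.3), np.float64(39.3), np.float64(39.3)] fx -105.1 head [ 69.9 119.8] [-38.5  38.5] clamp [np.float64(-47.7), np.float64(-47.8), np.float64(-48.0), np.float64(-48.1), np.float64(-48.2), np.float64(-48.3)]
4.1 [ 0.5401 -0.0264] [np.float64(40.4), np.float64(40.2), np.float64(40.1), np.float64(40.0), np.float64(39.9), np.float64(39.7), np.float64(39.5), np.float64(39.5), np.float64(39.5)] fx -104.9 head [ 69.9 119.9] [-38.5  38.5] clamp [np.float64(-47.1), np.float64(-47.3), np.float64(-47.6), np.float64(-47.8), np.float64(-48.0), np.float64(-48.1)]
```

Request:
servo_tool(deltas=[[[0.0562,0.0762,0],[0,0,-0.0267],0],[[0.0562,0.0762,0],[0,0,-0.0267],0],[[0,0,-0.1],[0,0,0],0],[[0,0,-0.12],[0,0,0],0],[[0,0,-0.12],[0,0,0],0],[[0,0,-0.05],[0,0,0],0],[[0,0,0],[0,0,0],0],[[0,0,0],[0,0,0],0]])

```text
time_s: 5.62
ee_pos: [0.5597, -0.0274, 0.069]
eef_rot: [0.001, 0.684, 0.729, 0.001]
force: [-0.4, -0.1, -2.3]
grip_width: 0.0338
gripper_force: 30.0
```

```bash
cat >> h.py <<'E'
O=np.array([.5401,-.0257]);ry=np.radians(3.7);ux=np.array([np.cos(ry),np.sin(ry)]);uy=np.array([-ux[1],ux[0]])
def man(w): w=np.asarray(w)[...,:2]-O;return np.stack([w@ux,w@uy],-1)*1000
def wor(a,b): return O+a/1000*ux+b/1000*uy
E
python3 -c "
from h import *
s=st();print(man(s['ee_pos']))"
```

```text
t 5.62 tcp [559.7 -27.4  69. ] yaw(y) 3.7 z [ 0.002 -0.    -1.   ] F [-0.4 -0.1 -2.3] w 33.8 q7 -0.27
[19.46338237 -2.96346465]
```

Request:
servo_tool(deltas=[[[0,0,-0.04],[0,0,0],0],[[0,0,-0.025],[0,0,0],0],[[0,0,0],[0,0,0],0],[[0,0,0],[0,0,0],0.53],[[0,0,0],[0,0,0],0.53],[[0,0,0],[0,0,0],0.53]])

```text
time_s: 6.38
ee_pos: [0.559, -0.0269, 0.0356]
eef_rot: [0.0, 0.684, 0.73, 0.0]
force: [0.6, 0.1, -0.1]
grip_width: 0.0486
gripper_force: 0.0
```

Request:
servo_tool(deltas=[[[0,0,0.1],[0,0,0],0.53],[[0,0,0.04],[0,0,0],0.3],[[-0.088,-0.0057,0],[0,0,0],0],[[0,0,0],[0,0,0],0],[[0,0,-0.1],[0,0,0],0],[[0,0,-0.03],[0,0,0],0],[[0.02,0.0013,0],[0,0,0],0],[[0.02,0.0013,0],[0,0,0],0],[[0.016,0.001,0],[0,0,0],0],[[0.01,0.0006,0],[0,0,0],0],[[0,0,0],[0,0,0],0]])

```text
time_s: 7.75
ee_pos: [0.5483, -0.0276, 0.0405]
eef_rot: [0.0, 0.684, 0.73, 0.0]
force: [-0.7, 0.7, 0.6]
grip_width: 0.0004
gripper_force: 0.0
```

```bash
python3 -c "
from h import *
s=st();print(man(s['ee_pos']))"
```

```text
t 7.75 tcp [548.3 -27.6  40.5] yaw(y) 3.7 z [ 0.001  0.    -1.   ] F [-0.7  0.7  0.6] w 0.4 q7 -0.29
[ 8.10054362 -2.42269258]
```

Request:
servo_tool(deltas=[[[0.008,0.0005,0],[0,0,0],0],[[0.005,0.0003,0],[0,0,0],0],[[0.004,0.0003,0],[0,0,0],0],[[0.002,0.0001,0],[0,0,0],0],[[0.001,0.0001,0],[0,0,0],0],[[0,0,0],[0,0,0],0]])

```text
time_s: 8.5
ee_pos: [0.5577, -0.027, 0.0402]
eef_rot: [0.0, 0.684, 0.73, 0.0]
force: [-2.4, -0.6, 1.7]
grip_width: 0.0003
gripper_force: 1.1
```

```bash
python3 -c "
from h import *
s=st();print(man(s['ee_pos']))"
```

```text
t 8.5 tcp [557.7 -27.   40.2] yaw(y) 3.7 z [ 0. -0. -1.] F [-2.4 -0.6  1.7] w 0.3 q7 -0.29
[17.52200375 -2.43972342]
```

Request:
servo_tool(deltas=[[[0.002,0.0001,0],[0,0,0],0],[[0.002,0.0001,0],[0,0,0],0],[[0,0,0],[0,0,0],0]])

```text
time_s: 8.88
ee_pos: [0.5588, -0.027, 0.0401]
eef_rot: [-0.001, 0.684, 0.73, -0.001]
force: [-5.1, -0.3, 4.3]
grip_width: 0.0006
gripper_force: 3.1
```

```bash
python3 -c "
from h import *
s=st();print(man(s['ee_pos']))"
```

```text
t 8.88 tcp [558.8 -27.   40.1] yaw(y) 3.7 z [-0.002 -0.    -1.   ] F [-5.1 -0.3  4.3] w 0.6 q7 -0.29
[18.56008663 -2.51737489]
```

Request:
servo_tool(deltas=[[[-0.02,-0.0013,0],[0,0,0],0],[[0,0,0.12],[0,0,0],0],[[0,0,0.12],[0,0,0],0],[[-0.004,-0.07,0.1],[0,0,-0.1088],0.75],[[-0.004,-0.07,0.1],[0,0,-0.1088],0.75],[[-0.004,-0.07,0],[0,0,-0.1088],0.75],[[-0.004,-0.07,0],[0,0,-0.1088],0.75],[[-0.004,-0.07,0],[0,0,-0.1088],0.75],[[-0.004,-0.07,0],[0,0,-0.1088],0.75],[[-0.004,-0.07,0],[0,0,-0.1088],0.75],[[-0.004,-0.07,0],[0,0,-0.1088],0.75],[[-0.004,-0.07,0],[0,0,-0.1088],0.75],[[-0.004,-0.07,0],[0,0,-0.1088],0.75],[[0,0,0],[0,0,0],0.75],[[0,0,0],[0,0,0],0.75]])

```text
time_s: 10.75
ee_pos: [0.53, -0.3768, 0.26]
eef_rot: [-0.0, 0.999, -0.035, 0.0]
force: [0.6, 0.4, 0.3]
grip_width: 0.0691
gripper_force: 0.0
```

```bash
cat >> h.py <<'E'
def sl(p,c,rad=.06):
    (x,y),(w,h),a,n,z=rect(p,c,rad,.05,.07); r=np.radians(a)
    return (x,y),(w,h),a,n
E
python3 - <<'E'
from h import *
s=st();P=pose('wrist',s);im,d=snap('wrist');p=cloud('wrist',d,P)
print(sl(p,(.575,-.378)),rect(p,(.575,-.377),.06,.005,.03))
E
```

```text
t 10.75 tcp [ 530.  -376.8  260. ] yaw(y) -94.1 z [ 0.  0. -1.] F [0.6 0.4 0.3] w 69.1 q7 -1.1
((575.0, -377.4), (68.2, 28.0), -4.0, 1593) ((535.6, -374.4), (28.3, 2.3), 85.8, 23, np.float64(0.0285))
```

Request:
servo_tool(deltas=[[[0.0449,-0.0004,-0.11],[0,0,0],0.75],[[0.0449,-0.0004,-0.11],[0,0,0],0.75],[[0,0,-0.11],[0,0,0],0.75],[[0,0,-0.08],[0,0,0],0.75],[[0,0,-0.064],[0,0,0],0.75],[[0,0,0],[0,0,0],0.6],[[0,0,0],[0,0,0],0],[[0,0,0],[0,0,0],0],[[0,0,0],[0,0,0],0],[[0,0,0],[0,0,0],0],[[0,0,0],[0,0,0],0]])

```text
time_s: 12.18
ee_pos: [0.5753, -0.3781, 0.0246]
eef_rot: [0.0, 0.999, -0.036, 0.001]
force: [-2.6, 1.2, 7.1]
grip_width: 0.0339
gripper_force: 30.0
```

Request:
servo_tool(deltas=[[[0,0,0.1],[0,0,0],0],[[0,0,0.1],[0,0,0],0],[[-0.01,0.0697,0.1],[0,0,0.1088],0],[[-0.01,0.0697,0.1],[0,0,0.1088],0],[[-0.01,0.0697,0],[0,0,0.1088],0],[[-0.01,0.0697,0],[0,0,0.1088],0],[[-0.01,0.0697,0],[0,0,0.1088],0],[[-0.01,0.0697,0],[0,0,0.1088],0],[[-0.01,0.0697,0],[0,0,0.1088],0],[[-0.01,0.0697,0],[0,0,0.1088],0],[[-0.01,0.0697,0],[0,0,0.1088],0],[[-0.01,0.0697,0],[0,0,0.1088],0],[[0,0,0],[0,0,0],0],[[0,0,-0.1],[0,0,0],0],[[0,0,-0.12],[0,0,0],0],[[0,0,-0.095],[0,0,0],0],[[0,0,0],[0,0,0],0],[[0,0,0],[0,0,0],0]])

```text
time_s: 14.42
ee_pos: [0.5257, -0.0297, 0.0673]
eef_rot: [0.001, 0.684, 0.729, 0.001]
force: [0.8, 0.4, -2.2]
grip_width: 0.0338
gripper_force: 30.0
```

```bash
python3 -c "
from h import *
s=st();print(man(s['ee_pos']))"
```

```text
t 14.43 tcp [525.7 -29.7  67.3] yaw(y) 3.7 z [ 0.002 -0.    -1.   ] F [ 0.8  0.4 -2.2] w 33.8 q7 -0.29
[-14.64906476  -3.02785545]
```

Request:
servo_tool(deltas=[[[0,0,-0.04],[0,0,0],0],[[0,0,-0.022],[0,0,0],0],[[0,0,0],[0,0,0],0],[[0,0,0],[0,0,0],0.53],[[0,0,0],[0,0,0],0.53],[[0,0,0.1],[0,0,0],0.53],[[0,0,0.04],[0,0,0],0.3],[[-0.088,-0.0057,0],[0,0,0],0],[[0,0,0],[0,0,0],0],[[0,0,-0.1],[0,0,0],0],[[0,0,-0.03],[0,0,0],0],[[0.02,0.0013,0],[0,0,0],0],[[0.02,0.0013,0],[0,0,0],0],[[0.016,0.001,0],[0,0,0],0],[[0.012,0.0008,0],[0,0,0],0],[[0.008,0.0005,0],[0,0,0],0],[[0.005,0.0003,0],[0,0,0],0],[[0.003,0.0002,0],[0,0,0],0],[[0.002,0.0001,0],[0,0,0],0],[[0,0,0],[0,0,0],0]])

```text
time_s: 16.92
ee_pos: [0.5236, -0.0296, 0.0397]
eef_rot: [0.0, 0.684, 0.73, 0.0]
force: [-2.0, -0.1, 0.1]
grip_width: 0.0009
gripper_force: 0.5
```

```bash
python3 -c "
from h import *
s=st();print(man(s['ee_pos']))"
```

```text
t 16.93 tcp [523.6 -29.6  39.7] yaw(y) 3.7 z [ 0. -0. -1.] F [-2.  -0.1  0.1] w 0.9 q7 -0.32
[-16.67832495  -2.78965148]
```

Request:
servo_tool(deltas=[[[0.003,0.0002,0],[0,0,0],0],[[0.002,0.0001,0],[0,0,0],0],[[0,0,0],[0,0,0],0]])

```text
time_s: 17.3
ee_pos: [0.5248, -0.0295, 0.0396]
eef_rot: [-0.001, 0.684, 0.73, -0.001]
force: [-6.4, 0.4, 4.8]
grip_width: 0.0004
gripper_force: 3.3
```

Request:
servo_tool(deltas=[[[-0.02,-0.0013,0],[0,0,0],0],[[0,0,0.12],[0,0,0],0],[[0,0,0.12],[0,0,0],0],[[-0.024,0.031,0.02],[0,0,-0.1097],0.75],[[-0.024,0.031,0.02],[0,0,-0.1097],0.75],[[-0.024,0.031,0.02],[0,0,-0.1097],0.75],[[-0.024,0.031,0.02],[0,0,-0.1097],0.75],[[-0.024,0.031,0.02],[0,0,-0.1097],0.75],[[-0.024,0.031,0.02],[0,0,-0.1097],0.75],[[-0.024,0.031,0.02],[0,0,-0.1097],0.75],[[-0.024,0.031,0.02],[0,0,-0.1097],0.75],[[-0.024,0.031,0.02],[0,0,-0.1097],0.75],[[-0.024,0.031,0.02],[0,0,-0.1097],0.75],[[0,0,0],[0,0,0],0.75],[[0,0,0],[0,0,0],0.75]])

```text
time_s: 19.18
ee_pos: [0.3964, 0.1243, 0.2595]
eef_rot: [0.0, 0.999, -0.042, 0.0]
force: [0.6, 0.6, -0.2]
grip_width: 0.069
gripper_force: 0.0
```

```bash
python3 - <<'E'
from h import *
s=st();P=pose('wrist',s);im,d=snap('wrist','w3.png');p=cloud('wrist',d,P)
for c in[(.442,.123),(.45,.26)]: print(sl(p,c),rect(p,c,.06,.005,.03))
E
```

```text
t 19.18 tcp [396.4 124.3 259.5] yaw(y) -94.8 z [ 0.001 -0.    -1.   ] F [ 0.6  0.6 -0.2] w 69.0 q7 -2.13
((436.3, 123.3), (68.0, 27.6), -6.3, 1600) ((443.5, 140.0), (107.5, 27.6), 15.3, 161, np.float64(0.0127))
((443.8, 261.8), (68.1, 27.9), -12.3, 1673) ((457.4, 264.0), (107.4, 46.8), -14.3, 1037, np.float64(0.0162))
```

View pics/w3.png

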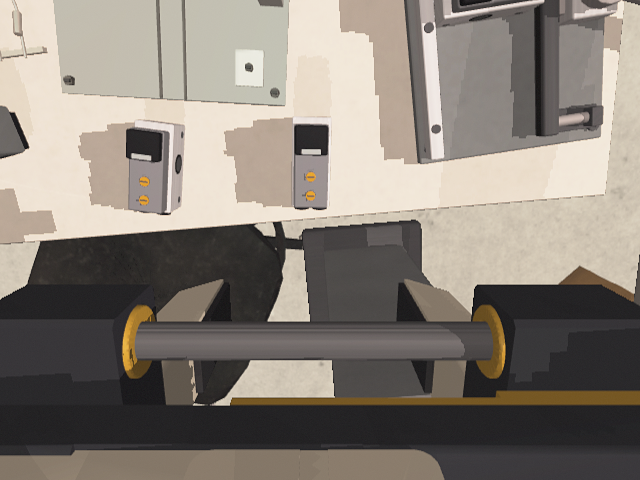

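Request:
servo_tool(deltas=[[[0.0399,-0.001,-0.11],[0,0,-0.0083],0.75],[[0.0399,-0.001,-0.11],[0,0,-0.0084],0.75],[[0,0,-0.11],[0,0,0],0.75],[[0,0,-0.08],[0,0,0],0.75],[[0,0,-0.063],[0,0,0],0.75],[[0,0,0],[0,0,0],0.6],[[0,0,0],[0,0,0],0],[[0,0,0],[0,0,0],0],[[0,0,0],[0,0,0],0],[[0,0,0],[0,0,0],0],[[0,0,0],[0,0,0],0]])

```text
time_s: 20.6
ee_pos: [0.4367, 0.124, 0.0242]
eef_rot: [-0.0, 0.998, -0.057, 0.001]
force: [-1.4, -1.3, 8.7]
grip_width: 0.0338
gripper_force: 30.0
```

Request:
servo_tool(deltas=[[[0,0,0.1],[0,0,0],0],[[0,0,0.1],[0,0,0],0],[[0.00995,-0.02835,0.1],[0,0,0.1012],0],[[0.00995,-0.02835,0.1],[0,0,0.1012],0],[[0.00995,-0.02835,0],[0,0,0.1012],0],[[0.00995,-0.02835,0],[0,0,0.1012],0],[[0.00995,-0.02835,0],[0,0,0.1012],0],[[0.00995,-0.02835,0],[0,0,0.1012],0],[[0.00995,-0.02835,0],[0,0,0.1012],0],[[0.00995,-0.02835,0],[0,0,0.1012],0],[[0.00995,-0.02835,0],[0,0,0.1012],0],[[0.00995,-0.02835,0],[0,0,0.1012],0],[[0.00995,-0.02835,0],[0,0,0.1012],0],[[0,0,0],[0,0,0],0],[[0,0,-0.1],[0,0,0],0],[[0,0,-0.12],[0,0,0],0],[[0,0,-0.095],[0,0,0],0],[[0,0,0],[0,0,0],0],[[0,0,0],[0,0,0],0]])

```text
time_s: 22.98
ee_pos: [0.4916, -0.0312, 0.0674]
eef_rot: [0.001, 0.684, 0.729, 0.001]
force: [0.5, 0.4, -2.5]
grip_width: 0.0336
gripper_force: 30.0
```

```bash
python3 -c "
from h import *
s=st();print(man(s['ee_pos']))"
```

```text
t 22.98 tcp [491.6 -31.2  67.4] yaw(y) 3.6 z [ 0.002  0.    -1.   ] F [ 0.5  0.4 -2.5] w 33.6 q7 -0.34
[-48.70560744  -2.38025548]
```

Request:
servo_tool(deltas=[[[0,0,-0.04],[0,0,0],0],[[0,0,-0.022],[0,0,0],0],[[0,0,0],[0,0,0],0],[[0,0,0],[0,0,0],0.53],[[0,0,0],[0,0,0],0.53],[[0,0,0.1],[0,0,0],0.53],[[0,0,0.04],[0,0,0],0.3],[[-0.088,-0.0057,0],[0,0,0],0],[[0,0,0],[0,0,0],0],[[0,0,-0.1],[0,0,0],0],[[0,0,-0.03],[0,0,0],0],[[0.02,0.0013,0],[0,0,0],0],[[0.02,0.0013,0],[0,0,0],0],[[0.016,0.001,0],[0,0,0],0],[[0.012,0.0008,0],[0,0,0],0],[[0.008,0.0005,0],[0,0,0],0],[[0.005,0.0003,0],[0,0,0],0],[[0.003,0.0002,0],[0,0,0],0],[[0.002,0.0001,0],[0,0,0],0],[[0,0,0],[0,0,0],0]])

```text
time_s: 25.48
ee_pos: [0.4898, -0.0321, 0.0397]
eef_rot: [0.0, 0.684, 0.73, 0.0]
force: [-1.0, -0.5, -0.4]
grip_width: 0.0004
gripper_force: 0.5
```

Request:
servo_tool(deltas=[[[0.003,0.0002,0],[0,0,0],0],[[0.002,0.0001,0],[0,0,0],0],[[0,0,0],[0,0,0],0]])

```text
time_s: 25.85
ee_pos: [0.4909, -0.0321, 0.0396]
eef_rot: [-0.001, 0.684, 0.73, -0.001]
force: [-5.2, -0.1, 3.3]
grip_width: 0.0009
gripper_force: 3.3
```

```bash
python3 -c "
from h import *
s=st();print(man(s['ee_pos']))"
```

```text
t 25.85 tcp [490.9 -32.1  39.6] yaw(y) 3.7 z [-0.002 -0.001 -1.   ] F [-5.2 -0.1  3.3] w 0.9 q7 -0.37
[-49.46829651  -3.16667484]
```

Request:
servo_tool(deltas=[[[-0.02,-0.0013,0],[0,0,0],0],[[0,0,0.12],[0,0,0],0],[[0,0,0.12],[0,0,0],0],[[-0.0156,0.0554,0.02],[0,0,-0.1071],0.75],[[-0.0156,0.0554,0.02],[0,0,-0.1071],0.75],[[-0.0156,0.0554,0.02],[0,0,-0.1071],0.75],[[-0.0156,0.0554,0.02],[0,0,-0.1071],0.75],[[-0.0156,0.0554,0.02],[0,0,-0.1071],0.75],[[-0.0156,0.0554,0.02],[0,0,-0.1071],0.75],[[-0.0156,0.0554,0.02],[0,0,-0.1071],0.75],[[-0.0156,0.0554,0.02],[0,0,-0.1071],0.75],[[-0.0156,0.0554,0.02],[0,0,-0.1071],0.75],[[-0.0156,0.0554,0.02],[0,0,-0.1071],0.75],[[-0.0156,0.0554,0],[0,0,-0.1071],0.75],[[0,0,0],[0,0,0],0.75],[[0,0,0],[0,0,0],0.75]])

```text
time_s: 27.85
ee_pos: [0.3966, 0.2715, 0.2596]
eef_rot: [0.0, 0.994, -0.106, 0.0]
force: [0.1, -0.3, -0.4]
grip_width: 0.0691
gripper_force: 0.0
```

```bash
python3 - <<'E'
from h import *
s=st();P=pose('wrist',s);im,d=snap('wrist');p=cloud('wrist',d,P)
for c in[(.45,.26)]: print(sl(p,c),rect(p,c,.06,.038,.07))
print('mod',rect(p,(.485,.41),.06,.04,.07))
E
```

```text
t 27.85 tcp [396.6 271.5 259.6] yaw(y) -102.2 z [ 0. -0. -1.] F [ 0.1 -0.3 -0.4] w 69.1 q7 -2.6
((443.6, 262.3), (68.6, 28.0), -12.2, 1612) ((443.5, 262.4), (69.1, 29.0), -12.5, 2936, np.float64(0.0525))
mod ((484.7, 411.5), (56.7, 42.3), -80.7, 3607, np.float64(0.0497))
```

Request:
servo_tool(deltas=[[[0.047,-0.0092,-0.11],[0,0,0],0.75],[[0.047,-0.0092,-0.11],[0,0,0],0.75],[[0,0,-0.11],[0,0,0],0.75],[[0,0,-0.08],[0,0,0],0.75],[[0,0,-0.063],[0,0,0],0.75],[[0,0,0],[0,0,0],0.6],[[0,0,0],[0,0,0],0],[[0,0,0],[0,0,0],0],[[0,0,0],[0,0,0],0],[[0,0,0],[0,0,0],0],[[0,0,0],[0,0,0],0]])

```text
time_s: 29.28
ee_pos: [0.4441, 0.2631, 0.0243]
eef_rot: [-0.0, 0.994, -0.107, 0.001]
force: [-0.6, -1.5, 7.2]
grip_width: 0.0339
gripper_force: 30.0
```

Request:
servo_tool(deltas=[[[0,0,0.1],[0,0,0],0],[[0,0,0.1],[0,0,0],0],[[0.00244,-0.05404,0.1],[0,0,0.1071],0],[[0.00244,-0.05404,0.1],[0,0,0.1071],0],[[0.00244,-0.05404,0],[0,0,0.1071],0],[[0.00244,-0.05404,0],[0,0,0.1071],0],[[0.00244,-0.05404,0],[0,0,0.1071],0],[[0.00244,-0.05404,0],[0,0,0.1071],0],[[0.00244,-0.05404,0],[0,0,0.1071],0],[[0.00244,-0.05404,0],[0,0,0.1071],0],[[0.00244,-0.05404,0],[0,0,0.1071],0],[[0.00244,-0.05404,0],[0,0,0.1071],0],[[0.00244,-0.05404,0],[0,0,0.1071],0],[[0,0,0],[0,0,0],0],[[0,0,-0.1],[0,0,0],0],[[0,0,-0.12],[0,0,0],0],[[0,0,-0.095],[0,0,0],0],[[0,0,0],[0,0,0],0],[[0,0,0],[0,0,0],0]])

```text
time_s: 31.65
ee_pos: [0.4578, -0.0336, 0.0673]
eef_rot: [0.001, 0.684, 0.73, 0.001]
force: [-0.1, -0.6, -0.7]
grip_width: 0.034
gripper_force: 30.0
```

```bash
python3 -c "
from h import *
s=st();print(man(s['ee_pos']))"
```

```text
t 31.65 tcp [457.8 -33.6  67.3] yaw(y) 3.7 z [ 0.002  0.    -1.   ] F [-0.1 -0.6 -0.7] w 34.0 q7 -0.35
[-82.59637385  -2.58119855]
```

Request:
servo_tool(deltas=[[[0,0,-0.04],[0,0,0],0],[[0,0,-0.022],[0,0,0],0],[[0,0,0],[0,0,0],0],[[0,0,0],[0,0,0],0.53],[[0,0,0],[0,0,0],0.53],[[0,0,0.1],[0,0,0],0.53],[[0,0,0.04],[0,0,0],0.3],[[-0.088,-0.0057,0],[0,0,0],0],[[0,0,0],[0,0,0],0],[[0,0,-0.1],[0,0,0],0],[[0,0,-0.03],[0,0,0],0],[[0.02,0.0013,0],[0,0,0],0],[[0.02,0.0013,0],[0,0,0],0],[[0.016,0.001,0],[0,0,0],0],[[0.012,0.0008,0],[0,0,0],0],[[0.008,0.0005,0],[0,0,0],0],[[0.005,0.0003,0],[0,0,0],0],[[0.003,0.0002,0],[0,0,0],0],[[0.002,0.0001,0],[0,0,0],0],[[0,0,0],[0,0,0],0]])

```text
time_s: 34.15
ee_pos: [0.4559, -0.0344, 0.0397]
eef_rot: [0.0, 0.684, 0.73, -0.0]
force: [-0.1, 0.2, 0.3]
grip_width: 0.0003
gripper_force: 0.3
```

Request:
servo_tool(deltas=[[[0.003,0.0002,0],[0,0,0],0],[[0.003,0.0002,0],[0,0,0],0],[[0,0,0],[0,0,0],0]])

```text
time_s: 34.52
ee_pos: [0.457, -0.0344, 0.0394]
eef_rot: [-0.001, 0.684, 0.73, -0.001]
force: [-7.0, 0.6, 3.6]
grip_width: 0.0005
gripper_force: 3.6
```

```bash
python3 -c "
from h import *
s=st();print(man(s['ee_pos']))"
```

```text
t 34.52 tcp [457.  -34.4  39.4] yaw(y) 3.7 z [-0.003 -0.001 -1.   ] F [-7.   0.6  3.6] w 0.5 q7 -0.4
[-83.49882337  -3.29529327]
```

Request:
servo_tool(deltas=[[[-0.02,-0.0013,0],[0,0,0],0],[[-0.02,-0.0013,0.12],[0,0,0],0],[[0,0,0.12],[0,0,0],0],[[0.05,-0.06,0.1],[0,0,0],0],[[0.05,-0.06,0.1],[0,0,0],0],[[0.05,-0.06,0],[0,0,0],0],[[0,0,0],[0,0,0],0],[[0,0,0],[0,0,0],0]])

```text
time_s: 35.52
ee_pos: [0.5126, -0.1239, 0.2578]
eef_rot: [-0.0, 0.684, 0.73, -0.0]
force: [-0.0, -0.7, 0.0]
grip_width: 0.0002
gripper_force: 0.0
```

```bash
cat > row.py <<'E'
from h import *
import sys
s=st();P=pose('wrist',s);im,d=snap('wrist',sys.argv[1]);p=cloud('wrist',d,P)
m=man(p);z=p[...,2]*1000
b=(abs(m[...,0])<110)&(m[...,1]>-47)&(m[...,1]<50)&(z>62)&(z<76)
n,l,stt,c=cv2.connectedComponentsWithStats(b.astype(np.uint8))
for i in range(1,n):
    if stt[i,4]>150:
        q=m[l==i];r=cv2.minAreaRect(q.astype(np.float32));print('body',np.round(r[0],1),np.round(r[1],1),round(r[2],1))
w=(z>40)&(z<75)&(m[...,1]<-95);q=p[w]
if w.sum()>100: print('wr',rect(p,(.513,-.238),.075,.052,.075))
c=(z>15)&(z<45)&(m[...,1]<-36)&(m[...,1]>-70)&(m[...,0]>-101)&(m[...,0]<67);print('clamp',[np.percentile(m[...,1][c&(m[...,0]>x)&(m[...,0]<x+20)],98).round(1) for x in(-98,50)])
E
python3 row.py w4.png
```

```text
t 35.52 tcp [ 512.6 -123.9  257.8] yaw(y) 3.7 z [-0.001  0.001 -1.   ] F [-0.  -0.7  0. ] w 0.2 q7 0.0
body [19.1 16.3] [27.3 27.4] 0.2
body [-48.5  16. ] [26.7 27.5] 89.9
body [-15.   16.7] [27.4 25.1] 0.1
body [52.9 14.6] [27.4 26.9] 0.7
body [-47.3 -13.5] [ 9.8 18.1] 36.5
body [-16.5 -21.2] [16.5 34.5] 1.0
wr ((527.6, -193.0), (55.4, 16.0), 67.8, 350, np.float64(0.0551))
clamp [np.float64(-48.4), np.float64(-42.6)]
```

View pics/w4.png

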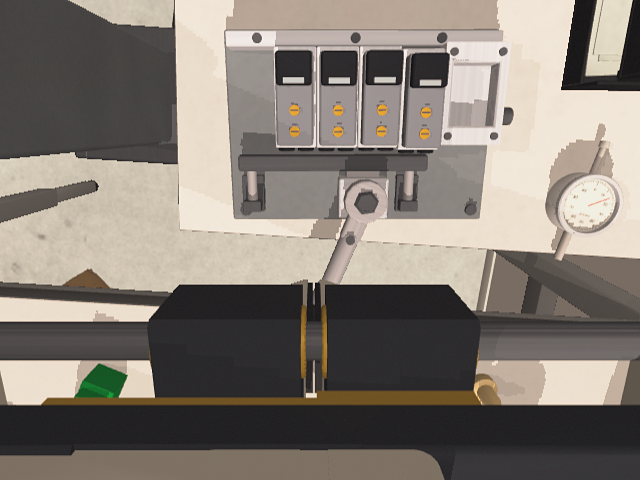

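```bash
cat > arc.py <<'E'
from h import *
S=wor(10,-86)
def pp(th,off=.032,r=.145):
    t=np.radians(th);return S+r*np.array([np.cos(t),np.sin(t)])+off*np.array([-np.sin(t),np.cos(t)])
E
python3 - <<'E'
from arc import *
z=np.load('last_wrist.npz');s=observe();p=cloud('wrist',z['d'],pose('wrist',s))
m=(np.hypot(p[...,0]-S[0],p[...,1]-S[1])>.03)&(np.hypot(p[...,0]-S[0],p[...,1]-S[1])<.2)&(p[...,2]>.035)&(p[...,2]<.075)&(man(p)[...,1]<-90)
q=p[m][:,:2];v=np.median((q-S),0);print(len(q),S,np.degrees(np.arctan2(v[1],v[0])),cv2.fitLine(q.astype(np.float32),cv2.DIST_HUBER,0,.01,.01).ravel())
a=pp(-108,.042);print('start',a,(a-s['ee_pos'][:2])/.5)
th=[-108]+list(np.arange(-111,-160,-3.));pts=np.array([pp(t,.042 if i==0 else .032) for i,t in enumerate(th)])
for t,dd in zip(th[1:],np.diff(pts,axis=0)/.5): print(t,dd.round(4))
E
```

```text
1057 [ 0.55562893 -0.11087542] -109.1883995237574 [ 0.35616997  0.9344212   0.53720015 -0.16312028]
start [ 0.55076584 -0.26175733] [ 0.07666912 -0.27635385]
-111.0 [-0.0345  0.0081]
-114.0 [-0.0153  0.0027]
-117.0 [-0.0151  0.0035]
-120.0 [-0.0149  0.0043]
-123.0 [-0.0147  0.0051]
-126.0 [-0.0144  0.0058]
-129.0 [-0.0141  0.0066]
-132.0 [-0.0137  0.0073]
-135.0 [-0.0133  0.008 ]
-138.0 [-0.0129  0.0087]
-141.0 [-0.0124  0.0094]
-144.0 [-0.0119  0.01  ]
-147.0 [-0.0114  0.0106]
-150.0 [-0.0108  0.0112]
-153.0 [-0.0102  0.0117]
-156.0 [-0.0096  0.0123]
-159.0 [-0.0089  0.0127]
```

Request:
servo_tool(deltas=[[[0.02,-0.0691,0],[0,0,-0.063],0],[[0.02,-0.0691,0],[0,0,-0.063],0],[[0.02,-0.0691,0],[0,0,-0.063],0],[[0.02,-0.0691,0],[0,0,-0.063],0],[[0,0,-0.12],[0,0,0],0],[[0,0,-0.12],[0,0,0],0],[[0,0,-0.12],[0,0,0],0],[[0,0,-0.066],[0,0,0],0],[[0,0,0],[0,0,0],0]])

```text
time_s: 36.7
ee_pos: [0.551, -0.2609, 0.0429]
eef_rot: [-0.003, 0.814, 0.581, -0.001]
force: [0.2, 0.6, 1.3]
grip_width: 0.0007
gripper_force: 0.0
```

Request:
servo_tool(deltas=[[[-0.0345,0.0081,0],[0,0,-0.0333],0],[[-0.0153,0.0027,0],[0,0,-0.0333],0],[[-0.0151,0.0035,0],[0,0,-0.0333],0],[[-0.0149,0.0043,0],[0,0,-0.0333],0],[[0,0,0],[0,0,0],0]])

```text
time_s: 37.33
ee_pos: [0.5148, -0.2535, 0.0476]
eef_rot: [0.002, 0.87, 0.493, 0.001]
force: [1.3, -0.8, 0.6]
grip_width: 0.0006
gripper_force: 0.9
```

```bash
python3 -c "
from arc import *
s=st();d=s['ee_pos'][:2]-S;print(np.hypot(*d),np.degrees(np.arctan2(d[1],d[0])),pp(-120))"
```

```text
t 37.33 tcp [ 514.8 -253.5   47.6] yaw(y) -30.9 z [ 0.004 -0.001 -1.   ] F [ 1.3 -0.8  0.6] w 0.6 q7 -0.44
0.148393372924855 -105.98829537938084 [ 0.51084175 -0.2524491 ]
```

Request:
servo_tool(deltas=[[[-0.0147,0.0051,0],[0,0,-0.0333],0],[[-0.0144,0.0058,0],[0,0,-0.0333],0],[[-0.0141,0.0066,0],[0,0,-0.0333],0],[[0,0,0],[0,0,0],0]])

```text
time_s: 37.83
ee_pos: [0.4928, -0.2451, 0.0468]
eef_rot: [0.001, 0.906, 0.424, 0.001]
force: [2.3, -2.8, 2.1]
grip_width: 0.0002
gripper_force: 1.3
```

```bash
cat >> arc.py <<'E'
def an(s):
    d=s['ee_pos'][:2]-S;r=np.hypot(*d);print('r',r.round(4),'handle th',(np.degrees(np.arctan2(d[1],d[0]))-np.degrees(np.arcsin(.032/r))).round(1),'along handle',np.sqrt(r*r-.032**2).round(3))
E
python3 -c "
from arc import *
an(st())
im,d=snap('side');P=cloud('side',d)
cv2.imwrite('pics/s5.png',cv2.resize(im[180:340,220:420],(800,640))[:600])"
```

```text
t 37.83 tcp [ 492.8 -245.1   46.8] yaw(y) -39.9 z [ 0.003 -0.001 -1.   ] F [ 2.3 -2.8  2.1] w 0.2 q7 -0.57
r 0.1481 handle th -127.5 along handle 0.145
```

View pics/s5.png

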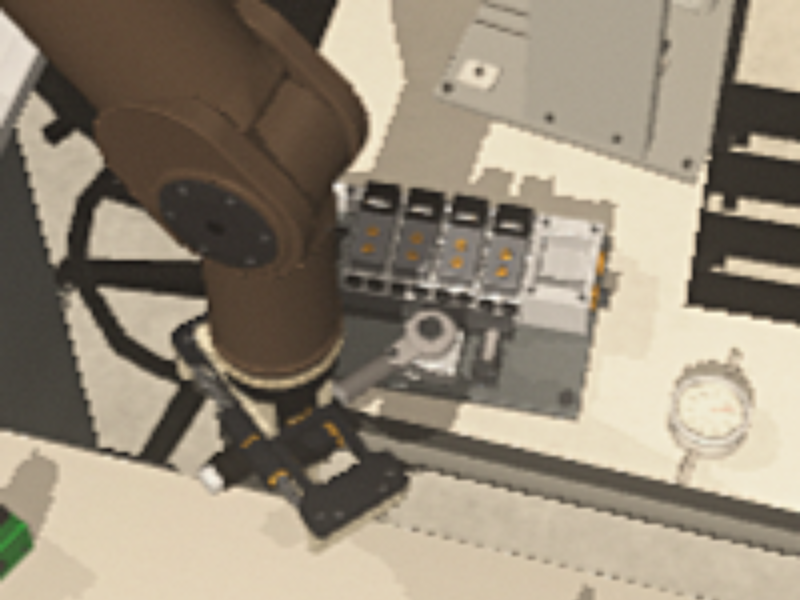

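The gripper (crop 330,440) pushes the handle from the right; wrench head (430,330) and handle turn with it, row of four intact. Continue.

Request:
servo_tool(deltas=[[[-0.0137,0.0073,0],[0,0,-0.0333],0],[[-0.0133,0.008,0],[0,0,-0.0333],0],[[-0.0129,0.0087,0],[0,0,-0.0333],0],[[-0.0124,0.0094,0],[0,0,-0.0333],0],[[-0.0119,0.01,0],[0,0,-0.0333],0],[[-0.0114,0.0106,0],[0,0,-0.0333],0],[[0,0,0],[0,0,0],0]])

```text
time_s: 38.75
ee_pos: [0.4541, -0.2178, 0.0457]
eef_rot: [0.0, 0.961, 0.277, 0.0]
force: [0.7, -1.7, 0.9]
grip_width: 0.0004
gripper_force: 1.0
```

```bash
python3 -c "
from arc import *
an(st())"
```

```text
t 38.75 tcp [ 454.1 -217.8   45.7] yaw(y) -57.8 z [ 0. -0. -1.] F [ 0.7 -1.7  0.9] w 0.4 q7 -0.84
r 0.1474 handle th -146.0 along handle 0.144
```

Request:
servo_tool(deltas=[[[-0.0108,0.0112,0],[0,0,-0.0333],0],[[-0.0068,0.0078,0],[0,0,-0.0222],0],[[0,0,0],[0,0,0],0]])

```text
time_s: 39.12
ee_pos: [0.4466, -0.2103, 0.0459]
eef_rot: [0.002, 0.972, 0.234, 0.001]
force: [3.3, -10.5, 1.7]
grip_width: -0.0001
gripper_force: 5.3
```

```bash
python3 -c "
from arc import *
an(st())"
```

```text
t 39.12 tcp [ 446.6 -210.3   45.9] yaw(y) -62.9 z [ 0.003 -0.003 -1.   ] F [  3.3 -10.5   1.7] w -0.1 q7 -0.92
r 0.1476 handle th -150.2 along handle 0.144
```

Request:
servo_tool(deltas=[[[-0.0033,0.004,0],[0,0,-0.0111],0],[[-0.0033,0.004,0],[0,0,-0.0111],0],[[0,0,0],[0,0,0],0]])

```text
time_s: 39.5
ee_pos: [0.4434, -0.2069, 0.0459]
eef_rot: [0.002, 0.976, 0.217, 0.001]
force: [4.2, -12.1, 0.1]
grip_width: 0.0001
gripper_force: 5.9
```

```bash
python3 -c "
from arc import *
an(st())
im,d=snap('side','s6f.png')
cv2.imwrite('pics/s6.png',cv2.resize(im[200:300,260:385],(750,600),interpolation=cv2.INTER_CUBIC))"
```

```text
t 39.5 tcp [ 443.4 -206.9   45.9] yaw(y) -64.9 z [ 0.003 -0.003 -1.   ] F [  4.2 -12.1   0.1] w 0.1 q7 -0.96
r 0.1477 handle th -152.0 along handle 0.144
```

View pics/s6.png

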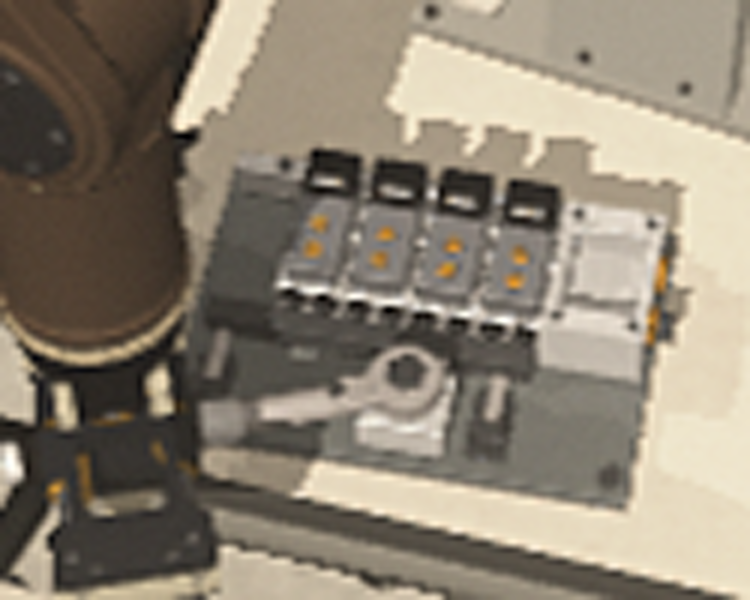

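```bash
cat > wl.py <<'E'
from arc import *
im,d=snap('side');p=cloud('side',d)
r=np.hypot(p[...,0]-S[0],p[...,1]-S[1])
for lo,hi in((.02,.038),(.045,.095)):
    m=(r>lo)&(r<hi)&(p[...,2]>.044)&(p[...,2]<.075)&(man(p)[...,1]<-72)&(man(p)[...,0]<2)
    q=p[m][:,:2];vx,vy,x,y=cv2.fitLine(q.astype(np.float32),cv2.DIST_HUBER,0,.01,.01).ravel()
    w=np.median(q,0)-S;print(lo,len(q),'dir',np.degrees(np.arctan2(-abs(vy),-abs(vx))).round(1),'offset mm',((S[0]-x)*vy-(S[1]-y)*vx)*1000,'bearing',np.degrees(np.arctan2(w[1],w[0])).round(1),p[m][:,2].mean().round(3))
E
python3 wl.py
```

```text
0.02 43 dir -173.3 offset mm -14.98939472977481 bearing -140.1 0.055
0.045 109 dir -152.9 offset mm -8.359553448229907 bearing -147.9 0.056
```

Request:
servo_tool(deltas=[[[-0.0033,0.004,0],[0,0,-0.0111],0],[[-0.0032,0.0041,0],[0,0,-0.0111],0],[[0,0,0],[0,0,0],0]])

```text
time_s: 39.98
ee_pos: [0.4402, -0.2032, 0.0459]
eef_rot: [0.002, 0.98, 0.2, 0.001]
force: [3.8, -13.1, -0.4]
grip_width: 0.0005
gripper_force: 6.5
```

```bash
python3 -c "
from arc import *
an(st())
"; python3 wl.py
```

```text
t 39.98 tcp [ 440.2 -203.2   45.9] yaw(y) -66.9 z [ 0.003 -0.003 -1.   ] F [  3.8 -13.1  -0.4] w 0.5 q7 -0.99
r 0.1478 handle th -153.9 along handle 0.144
0.02 38 dir -168.4 offset mm -13.912016954714241 bearing -140.7 0.055
0.045 106 dir -154.1 offset mm -7.379604508554231 bearing -149.3 0.056
```

Request:
servo_tool(deltas=[[[-0.0032,0.0041,0],[0,0,-0.0111],0],[[-0.0031,0.0042,0],[0,0,-0.0111],0],[[-0.0015,0.0021,0],[0,0,-0.0055],0],[[0,0,0],[0,0,0],0]])

```text
time_s: 40.52
ee_pos: [0.4364, -0.1983, 0.046]
eef_rot: [0.002, 0.984, 0.179, 0.001]
force: [2.8, -14.1, 0.0]
grip_width: 0.0003
gripper_force: 7.2
```

```bash
python3 -c "
from arc import *
an(st())
"; python3 wl.py
```

```text
t 40.52 tcp [ 436.4 -198.3   46. ] yaw(y) -69.4 z [ 0.003 -0.004 -1.   ] F [  2.8 -14.1   0. ] w 0.3 q7 -1.03
r 0.1478 handle th -156.2 along handle 0.144
0.02 39 dir -171.9 offset mm -21.256025477898504 bearing -140.7 0.055
0.045 104 dir -155.7 offset mm -6.137655973060631 bearing -151.6 0.056
```

Request:
servo_tool(deltas=[[[0.004,-0.009,0],[0,0,0],0],[[0.0065,-0.0147,0],[0,0,0],0],[[0.008,-0.018,0],[0,0,0],0],[[0.014,-0.032,0],[0,0,0],0],[[0.014,-0.032,0],[0,0,0],0],[[0,0,0.12],[0,0,0],0],[[0,0,0.12],[0,0,0],0],[[0,-0.05,0.12],[0,0,0],0],[[0,-0.05,0.05],[0,0,0],0],[[0,0,0],[0,0,0],0]])

```text
time_s: 41.82
ee_pos: [0.4582, -0.3, 0.25]
eef_rot: [0.002, 0.984, 0.177, 0.001]
force: [-0.1, 0.2, -0.4]
grip_width: 0.0003
gripper_force: 0.0
```

```bash
python3 wl.py; python3 - <<'E'
from h import *
z=np.load('last_side.npz');cv2.imwrite('pics/s7.png',cv2.resize(z['im'][200:310,240:385],(790,600),interpolation=cv2.INTER_CUBIC))
p=cloud('side',z['d']);print('grip',rect(p,(.425,-.175),.05,.052,.07));st()
E
```

```text
0.02 40 dir -178.2 offset mm -18.211047186772568 bearing -141.9 0.055
0.045 107 dir -146.9 offset mm -3.3526504134058848 bearing -145.4 0.056
grip ((456.7, -175.3), (43.7, 28.4), 28.7, 103, np.float64(0.0597))
t 41.88 tcp [ 457.7 -298.   248.2] yaw(y) -69.5 z [ 0. -0. -1.] F [ 0.3  0.7 -0.1] w 0.2 q7 -0.79
```

View pics/s7.png

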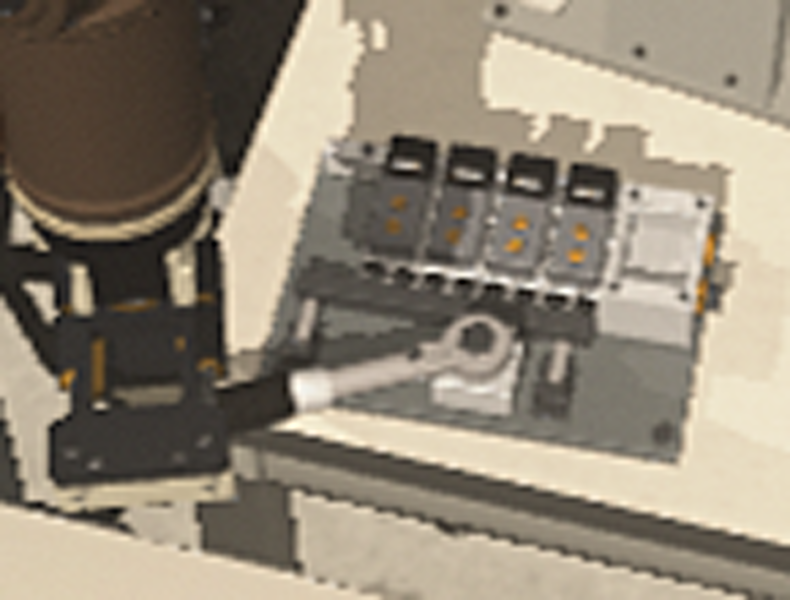

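Request:
servo_tool(deltas=[[[-0.0028,0.11,0.002],[0,0,-0.0096],0.5],[[-0.0028,0.11,0.002],[0,0,-0.0096],1],[[-0.0028,0.11,0.002],[0,0,-0.0096],1],[[-0.0028,0.11,0.002],[0,0,-0.0096],1],[[-0.0028,0.11,0.002],[0,0,-0.0096],1],[[-0.0028,0.11,0.002],[0,0,-0.0096],1],[[-0.0028,0.11,0.002],[0,0,-0.0096],1],[[-0.0028,0.11,0],[0,0,-0.0096],1],[[-0.0028,0.11,0],[0,0,-0.0096],1],[[-0.0028,0.11,0],[0,0,-0.0096],1],[[-0.0028,0.11,0],[0,0,-0.0096],1],[[-0.0028,0.11,0],[0,0,-0.0096],1],[[-0.0028,0.1,0],[0,0,-0.0096],1],[[0,0,0],[0,0,0],1],[[0,0,0],[0,0,0],1]])

```text
time_s: 43.75
ee_pos: [0.4387, 0.4126, 0.2533]
eef_rot: [0.001, 0.997, 0.082, -0.001]
force: [0.3, -0.8, -0.6]
grip_width: 0.092
gripper_force: 0.0
```

```bash
python3 - <<'E'
from h import *
s=st();P=pose('wrist',s);im,d=snap('wrist','w8.png');p=cloud('wrist',d,P)
print('mod',rect(p,(.485,.41),.07,.044,.056))
im,d=snap('side','s8.png');p=cloud('side',d)
for lo,hi in((.1,.2),(.2,.3)):
    m=(p[...,2]>lo)&(p[...,2]<hi)&(p[...,0]>.5)&(p[...,0]<.8)&(p[...,1]<.3)&(p[...,1]>-.1);q=p[m];print(len(q),np.percentile(q,[1,99],axis=0).round(3))
    e=q[q[:,1]<np.percentile(q[:,1],3)];print(e[:,:2].mean(0))
m=man(p);z=p[...,2]*1000
h=(z>44)&(z<52)&(m[...,0]>55)&(m[...,0]<130)&(abs(m[...,1])<50);print('head side cam',np.percentile(m[h],[1,50,99],axis=0).round(1))
E
```

```text
t 43.75 tcp [438.7 412.6 253.3] yaw(y) -80.6 z [-0.002 -0.002 -1.   ] F [ 0.3 -0.8 -0.6] w 92.0 q7 -2.45
mod ((484.5, 412.0), (55.9, 41.5), -80.7, 3489, np.float64(0.0501))
1358 [[ 0.572 -0.007  0.101]
 [ 0.798  0.294  0.199]]
[ 0.74989305 -0.00660565]
4553 [[ 0.57  -0.005  0.204]
 [ 0.798  0.296  0.295]]
[ 0.7581786  -0.00491957]
head side cam [[ 56.8 -41.4]
 [ 94.  -11.7]
 [122.8  41.4]]
```

View pics/w8.png

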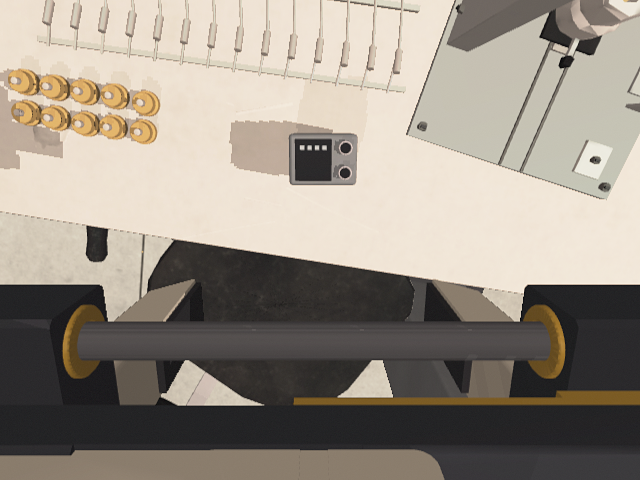

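Request:
servo_tool(deltas=[[[0.0458,-0.0006,-0.1],[0,0,0],1],[[0.0458,-0.0006,-0.1],[0,0,0],1],[[0,0,-0.1],[0,0,0],1],[[0,0,-0.08],[0,0,0],1],[[0,0,-0.0526],[0,0,0],1],[[0,0,0],[0,0,0],0.8],[[0,0,0],[0,0,0],0],[[0,0,0],[0,0,0],0],[[0,0,0],[0,0,0],0],[[0,0,0],[0,0,0],0],[[0,0,0],[0,0,0],0]])

```text
time_s: 45.22
ee_pos: [0.4859, 0.4128, 0.0398]
eef_rot: [-0.0, 0.997, 0.081, 0.001]
force: [-0.4, -1.5, 7.4]
grip_width: 0.0557
gripper_force: 30.0
```

```bash
python3 - <<'E'
from h import *
s=st()
p=cloud('side',np.load('last_side.npz')['d'])
m=(p[...,2]>.06)&(p[...,2]<.3)&(p[...,0]>.52)&(p[...,0]<.74)&(p[...,1]<.3)&(p[...,1]>.03);q=p[m]
for x in np.arange(.54,.74,.02):
    k=q[(q[:,0]>x)&(q[:,0]<x+.02)]
    if len(k)>5: print(x.round(2),np.percentile(k[:,1],[1,99]).round(3),k[:,2].max().round(3),len(k))
E
```

```text
t 45.23 tcp [485.9 412.8  39.8] yaw(y) -80.7 z [ 0.001  0.001 -1.   ] F [-0.4 -1.5  7.4] w 55.7 q7 -2.5
0.56 [0.13  0.261] 0.285 283
0.58 [0.128 0.292] 0.29 587
0.6 [0.126 0.295] 0.288 582
0.62 [0.123 0.297] 0.286 598
0.64 [0.12  0.294] 0.286 606
0.66 [0.119 0.297] 0.29 591
0.68 [0.118 0.298] 0.3 271
0.7 [0.226 0.295] 0.3 51
0.72 [0.034 0.294] 0.254 404
```

Request:
servo_tool(deltas=[[[0,0,0.08],[0,0,0],0],[[0,0,0.11],[0,0,0],0],[[-0.02,0,0.11],[0,0,0],0],[[-0.02,0,0.11],[0,0,0],0],[[-0.02,-0.08,0],[0,0,0.0969],0],[[-0.02,-0.08,0],[0,0,0.0969],0],[[-0.01,-0.08,0],[0,0,0.0969],0],[[0,-0.08,0],[0,0,0.0969],0],[[0,-0.08,0],[0,0,0.0969],0],[[0,-0.08,0],[0,0,0.0969],0],[[0,-0.08,0],[0,0,0.0969],0],[[0,-0.08,0],[0,0,0.0969],0],[[0,-0.08,0],[0,0,0.0969],0],[[0,-0.08,0],[0,0,0.0969],0],[[0,-0.064,0],[0,0,0.0969],0],[[0,0,0],[0,0,0.0969],0],[[0,0,0],[0,0,0.0969],0],[[0,0,0],[0,0,0.0969],0],[[0,0,0],[0,0,0.0969],0],[[0,0,0],[0,0,0.0969],0]])

```text
time_s: 47.72
ee_pos: [0.4402, -0.0195, 0.2437]
eef_rot: [0.0, 0.266, 0.964, -0.0]
force: [-0.2, 0.4, -1.9]
grip_width: 0.0559
gripper_force: 30.0
```

Request:
servo_tool(deltas=[[[0,0,0],[0,0,0.0969],0],[[0,0,0],[0,0,0.0969],0],[[0,0,0],[0,0,0.0969],0],[[0,0,0],[0,0,0.0969],0],[[0,0,0],[0,0,0],0],[[0,0,0],[0,0,0],0]])

```text
time_s: 48.48
ee_pos: [0.4403, -0.0195, 0.2437]
eef_rot: [0.0, -0.031, 1.0, -0.0]
force: [-0.0, -0.2, -0.9]
grip_width: 0.0558
gripper_force: 30.0
```

```bash
python3 - <<'E'
from h import *
s=st();print(man(s['ee_pos']),s['q'])
P=pose('wrist',s);im,d=snap('wrist','w9.png');p=cloud('wrist',d,P)
q=s['eef_rot'];M=R.from_quat([q[1],q[2],q[3],q[0]]).as_matrix();t=(p-s['ee_pos'])@M*1000
m=(abs(t[...,2])<70)&(abs(t[...,0])<60)&(abs(t[...,1])<27)
u=t[m];print(len(u))
for lo in range(-20,40,5):
    k=u[(u[:,2]>lo)&(u[:,2]<lo+5)]
    if len(k)>20: print(lo,len(k),np.percentile(k[:,0],[1,50,99]).round(1),np.percentile(k[:,1],[1,99]).round(1))
E
```

```text
t 48.48 tcp [440.3 -19.5 243.7] yaw(y) 93.6 z [ 0. -0. -1.] F [-0.  -0.2 -0.9] w 55.8 q7 1.29
[-99.16678176  12.60748341] [ 0.75201215  0.27333791 -0.98476918  1.94003571  0.2605443   1.06246622
  1.28875818]
24676
-20 179 [-16.3  -8.2  12.6] [12.7 22.1]
-15 5897 [-20.2   6.5  17. ] [-25.   24.7]
-10 4717 [-22.4  13.1  18.9] [-26.7  26.6]
-5 723 [18.  18.7 19.2] [-26.1  26.3]
0 665 [17.9 18.7 19.2] [-26.5  26.2]
5 596 [18.  18.7 19.1] [-26.3  26.2]
10 557 [18.1 18.7 19.2] [-26.2  26.3]
15 511 [18.  18.7 19.1] [-26.5  26. ]
20 304 [17.9 18.7 19. ] [-25.8  26.2]
35 196 [14.3 14.7 15.1] [-21.7  21.3]
```

Request:
servo_tool(deltas=[[[0.08,0,0],[0,0,0.001],0],[[0.09,0,0],[0,0,0],0],[[0.09,0,0],[0,0,0],0],[[0.08,0,0],[0,0,0],0],[[0.0446,-0.0004,0],[0,0,0],0],[[0,0,0],[0,0,0],0],[[0,0,-0.1],[0,0,0],0],[[0,0,-0.1],[0,0,0],0],[[0,0,-0.08],[0,0,0],0],[[0,0,-0.022],[0,0,0],0],[[0,0,0],[0,0,0],0],[[0,0,0],[0,0,0],0]])

```text
time_s: 50.02
ee_pos: [0.6338, -0.0193, 0.0947]
eef_rot: [0.001, -0.033, 0.999, 0.0]
force: [0.0, -0.7, -1.3]
grip_width: 0.0556
gripper_force: 30.0
```

```bash
python3 - <<'E'
from h import *
s=st();print(man(s['ee_pos']))
im,d=snap('side','s9f.png');cv2.imwrite('pics/s9.png',cv2.resize(im[190:310,300:440],(700,600),interpolation=cv2.INTER_CUBIC))
P=pose('wrist',s);im,d=snap('wrist');p=cloud('wrist',d,P);m=man(p);z=p[...,2]*1000
b=(abs(m[...,0])<110)&(m[...,1]>-47)&(m[...,1]<50)&(z>64)&(z<76)
n,l,stt,c=cv2.connectedComponentsWithStats(b.astype(np.uint8))
for i in range(1,n):
    if stt[i,4]>150: r=cv2.minAreaRect(m[l==i].astype(np.float32));print(np.round(r[0],1),np.round(r[1],1),round(r[2],1))
E
```

```text
t 50.02 tcp [633.8 -19.3  94.7] yaw(y) 93.8 z [ 0.003  0.    -1.   ] F [ 0.  -0.7 -1.3] w 55.6 q7 1.1
[93.90594766  0.29395081]
[-11.1  20. ] [20.  24.3] 0.1
[-14.4 -26.9] [8.  5.7] 4.3
[-14.6  -9.8] [8.1 7.4] 33.9
[19.3 20. ] [26.8 24.2] 0.0
[53. 20.] [27.1 24.2] 0.2
[75.4 -0.2] [ 1.6 53.8] 0.6
```

View pics/s9.png

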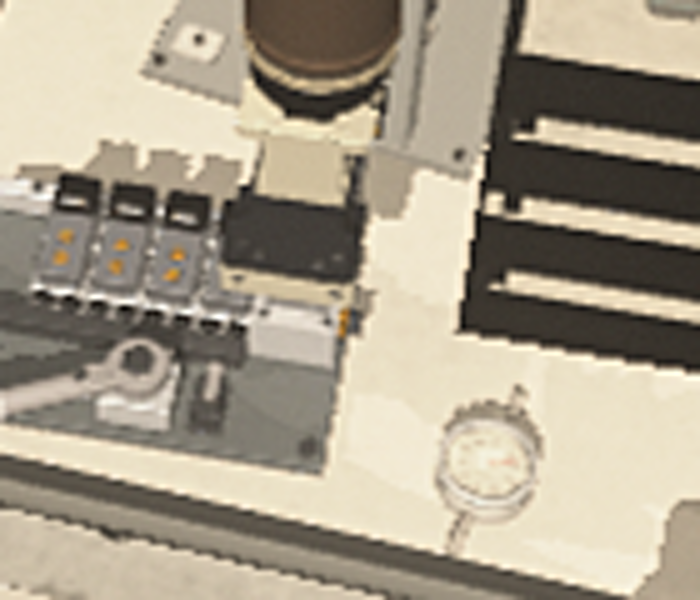

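Request:
servo_tool(deltas=[[[-0.0024,-0.0006,0],[0,0,0],0],[[0,0,-0.01],[0,0,0],0],[[0,0,-0.006],[0,0,0],0],[[0,0,0],[0,0,0],0]])

```text
time_s: 50.62
ee_pos: [0.6316, -0.02, 0.0843]
eef_rot: [-0.0, -0.034, 0.999, 0.0]
force: [1.4, -0.0, -1.1]
grip_width: 0.0558
gripper_force: 30.0
```

```bash
python3 -c "
from h import *
s=st();print(man(s['ee_pos']))"
```

```text
t 50.62 tcp [631.6 -20.   84.3] yaw(y) 93.8 z [-0.  0. -1.] F [ 1.4 -0.  -1.1] w 55.8 q7 1.09
[91.63685516 -0.2200858 ]
```

Request:
servo_tool(deltas=[[[0.0016,0.0004,0],[0,0,0],0],[[0,0,-0.008],[0,0,0],0],[[0,0,-0.008],[0,0,0],0],[[0,0,-0.004],[0,0,0],0],[[0,0,0],[0,0,0],0]])

```text
time_s: 51.25
ee_pos: [0.6322, -0.0198, 0.0744]
eef_rot: [-0.0, -0.034, 0.999, 0.0]
force: [0.8, -0.8, -0.7]
grip_width: 0.0557
gripper_force: 30.0
```

```bash
python3 -c "
from h import *
s=st();print(man(s['ee_pos']))"
```

```text
t 51.25 tcp [632.2 -19.8  74.4] yaw(y) 93.9 z [-0.  0. -1.] F [ 0.8 -0.8 -0.7] w 55.7 q7 1.08
[ 9.22478360e+01 -7.07132585e-02]
```

Nearly home; press until it seats.

Request:
servo_tool(deltas=[[[0,0,-0.002],[0,0,0],0],[[0,0,-0.002],[0,0,0],0],[[0,0,-0.002],[0,0,0],0],[[0,0,0],[0,0,0],0]])

```text
time_s: 51.75
ee_pos: [0.6325, -0.0197, 0.0737]
eef_rot: [0.0, -0.034, 0.999, -0.001]
force: [-7.4, -1.7, 17.1]
grip_width: 0.056
gripper_force: 30.0
```

Request:
servo_tool(deltas=[[[0,0,0.003],[0,0,0],0.8],[[0,0,0],[0,0,0],0.8],[[0,0,0],[0,0,0],0.8],[[0,0,0.06],[0,0,0],0.8],[[0,0,0.11],[0,0,0],0.8],[[0,0,0.12],[0,0,0],0.8],[[-0.06,0,0.1],[0,0,0],0.8],[[-0.1,0,0],[0,0,0],0.8],[[-0.1,0,0],[0,0,0],0.8],[[-0.1,-0.1,0],[0,0,0],0.8],[[-0.05,-0.1,0],[0,0,0],0.8],[[0,-0.1,0],[0,0,0],0.8],[[0,0,0],[0,0,0],0.8]])

```text
time_s: 53.38
ee_pos: [0.4322, -0.1683, 0.2677]
eef_rot: [-0.0, -0.03, 1.0, -0.0]
force: [0.3, 0.5, -1.1]
grip_width: 0.074
gripper_force: 0.0
```

```bash
python3 - <<'E'
from h import *
s=st()
im,d=snap('side','s10f.png');cv2.imwrite('pics/s10.png',cv2.resize(im[190:310,260:400],(700,600),interpolation=cv2.INTER_CUBIC))
p=cloud('side',d);print('mod',rect(p,wor(95,0),.04,.075,.1),man(wor(95,0)))
r=rect(p,wor(95,0),.045,.078,.1);print(man(np.array(r[0])/1000))
p=cloud('scene',snap('scene')[1]);r=rect(p,wor(95,0),.045,.075,.1);print(r,man(np.array(r[0])/1000))
E
```

```text
t 53.38 tcp [ 432.2 -168.3  267.7] yaw(y) 93.4 z [-0.001 -0.001 -1.   ] F [ 0.3  0.5 -1.1] w 74.0 q7 1.63
mod ((629.0, -20.8), (60.9, 58.9), -85.8, 250, np.float64(0.0856)) [95.  0.]
[92.64276269 -0.7800773 ]
((632.9, -18.6), (67.3, 50.1), -80.1, 195, np.float64(0.0834)) [93.06474876  1.09660268]
```

View pics/s10.png

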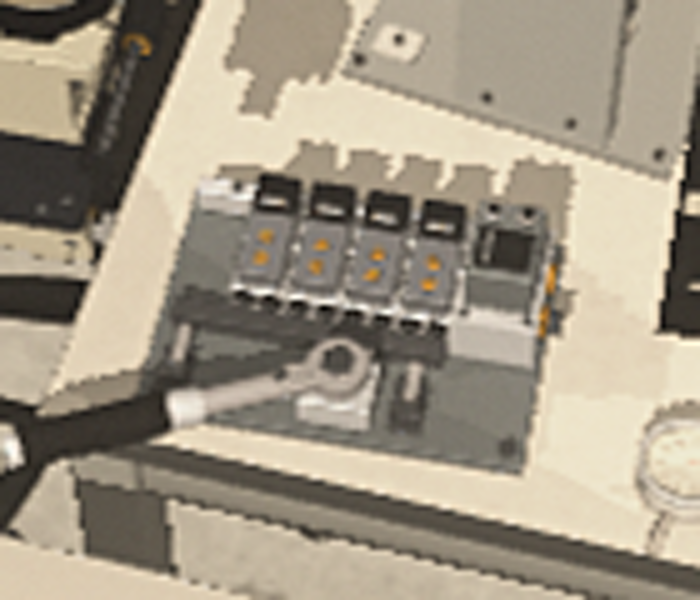

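```bash
python3 -c "
from workcell import *
print(hand_in())"
```

```text
the job is handed in; nothing more can be done
None
```

I handed the job in at about 53 s on the robot's clock: all four slices are clamped in a closed row against the head block, and the module seats fully in its socket. I judged the wrench's click from the force, the handle's travel and its spring-back (about 0.12 to 0.15 rad), as nothing reports it directly.

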